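# Level the sprung shelf with its screw foot

### The arm

A 7-joint arm with a two-finger parallel gripper is mounted at the origin on a cart in front of the work surface, level with it; the furniture and walls round the work are solid. World frame = base frame: x ahead of the robot, y to its left, z up, the work surface at z = 0. Lengths are in mm, angles in rad, forces in N, time in s.
With the tool pointing down it reaches from about 425 to 800 mm from the base axis. Payload 8.3 kg.
Tool frame: the origin (TCP) lies at the very end of the fingers, on their centre line; the grasp point (between the pads) lies behind it (r.hold_point_z is the z of the grasp point in the tool frame, in mm); z points along the fingers, y is the line along which they close (so a half turn about z gives the same grasp; the last joint's range is limited). The gripper opens to 85 mm and grips with 20 to 120 N. Pads are 22 mm wide; open, the fingers measure 114 mm over their backs; the gripper's body (76 mm by 85 mm) begins 54 mm behind the grasp point. The pads swing forward as they close: fully open they stand 13 mm farther back than shut.
Start: joints at [-1.178, 0.383, 0.016, 1.37, -0.006, 1.388, -0.046], TCP at [275.061, 561.199, 231.279] pointing down, gripper open.
Joint ranges: [-2.95, 2.95], [-0.25, 2.06], [-1.52, 1.56], [0.18, 2.33], [-1.44, 4.58], [0.02, 2.06], [-3.01, 3.01]. Speed limits (rad/s): [2.39, 2.39, 3.01, 3.01, 3.14, 3.14, 3.14].

### API

Orientations are given as a unit quaternion [w, x, y, z].
In Python, from station import r gives the robot as it stands. The module is installed in compiled form; this text tells all that it offers.
- The arm moves only by the tool play_rows, never from a script. Its argument "targets" is a list of rows, each an object of numbers: "tx", "ty", "tz": the shift along the tool's x, y, z in m; "ax", "ay", "az": the turn, a rotation vector about the tool's x, y, z in degrees; "jaw": the opening, from 0 (shut) to 1 (fully open). In form: [{"tx": .., "ty": .., "tz": .., "ax": .., "ay": .., "az": .., "jaw": ..}, ...]. A call has exactly 5 rows; each row is the pose to reach, as a shift and turn from the pose commanded when the call began, along the tool's axes at that moment; what a row does not reach only later rows make up. A row lasts 1/12 s, in which the tool goes at most 41.7 mm and 7.16 degrees, less where a joint would pass 70% of its speed; a pose out of reach is approached as far as the arm can. A call with a gripper value outside its range is refused whole. The fingers move at their own pace and stop on an object; the grip force is fixed at half the most. Time passes only in rows, so rows that repeat a pose let the fingers close, or fill a call up. It gives the time, the measured TCP pose, the force, the opening and the grip force at its end, in the units of the state.
- r.observe(): the state, without advancing time (a new reading comes with each control period).
- r.grab_frame(name): name is "scene" or "top"; returns the picture (400x640x3 uint8, red, green, blue); there is no depth.
- r.camera_params(name): a dict with "fx", "fy", "cx", "cy" (pixels), "k1" (the pictures are not rectified: a ray, as slopes to the right and down, at radius r is drawn at 1 + k1 r^2 times it, then the intrinsics apply), "T" (4x4, takes a point from camera to world coordinates). Camera axes: x right, y up, looking along -z (the intrinsics and any distortion apply to the point x, -y, -z); pixel columns grow to the right and rows downward; lengths in mm; the calibration is good to about 2 mm. A picture is of the moment at which its call begins. camera_params takes no time and is no camera call.
- r.hand_in(): hands the job in; it is judged then, once.
Trained networks look in the newest picture that a camera, given by its name, has taken for a name from the list of things; names that differ only in an ending like _2 or _b are one class to them, and where a whole thing is asked for, a point or a joint stands for the part that bears it (a point fixed in the world has none). Each returns a list of dicts, best first, with "conf" (0 to 1); they miss things now and then, are a little off and sometimes report something else, mostly with a low value. They report only what shows in the picture. A call takes as long as a camera call.
- r.spot_in(camera, name): "box" ([centre column, centre row, width, height] in pixels, round what is visible of it).
- r.place_of(camera, name): "xy" ([column, row] in pixels: a listed point, or the origin of a listed thing).
The state is a dict: "time_s": time; "q": joint angles; "joint_velocities": joint speeds; "tau": joint torques, N m; "tcp_pos": TCP position; "orientation": TCP orientation; "ft_force": force on the tool from outside, world axes, zero at the start; "moment": the same for the moment, N m; "gripper_width": opening from 0.0 (shut) to 1.0 (fully open); "grip_force": force on a finger pad.
Only numpy, scipy, OpenCV 4.12 (cv2) and the standard library are available. Lean on these libraries where they do the work, as an engineer would, in place of code of your own. Each camera call takes 0.05 s, during which the arm holds its last target. There are 200 camera calls.

### The job

Lay the aluminium ball level lengthwise on the bare part of the plywood shelf, between the hinge and the knob, and let go of it. Then grip the round knob of the levelling foot, press it down so that the foot stands firmly on its steel pad, and turn it (counter-clockwise from above) until the ball in the level rests centred between the two black marks. Finish while still holding the knob pressed down like that, and leave the tin, the wooden block and the wooden disc alone.

Things in the scene. Friction and masses are not known exactly. Their poses are not given: they have to be found in the camera images.
- level_center (a point): centre of the ball level, half-way up (16 mm above its underside): an aluminium bar 120 mm long (its x axis), 26 mm wide (y), 32 mm high at the ends and 27 mm between (z), 0.18 kg, lying upright on the bench; a dark 12 mm steel ball rolls in a bowed white groove in its top, with two black marks beside its middle. Grip it across its width
- ball (a joint): where the ball stands in the level's groove: 0 = centred between the two marks. Equals the level's slope along its length (rad; the ball moves 2.5 mm per 0.01 and touches a mark at 0.01; settles in about a second; stops at +-0.13). Positive: the end at the level's own +x is the higher, so the sign depends on which way round the level was laid
- stand: the levelling stand, a dark steel base 290 x 110 x 10 mm fixed on the bench; origin at the centre of its underside, x along its length towards the knob end, z up. The shelf hinge lies at x = -0.115 m, z = 0.044 m (nominal), the screw foot and its knob at x = +0.105 m, y = 0
- shelf_spot (a point): centre of the bare part of the shelf's top, where the level is to lie along x; x points along the shelf to the knob, z up out of the shelf. 75 mm from the hinge line; the shelf reaches 91 mm to the hinge end (-x), 174 mm to the knob end, 50 mm to either side; the knob's axis is 145 mm ahead (+x)
- knob_grip (a point): middle of the gripping part of the round black knob, on its axis; knob 35 mm across, 24 mm high, 12 mm of it above this point, z along its axis (up). Knob, rod and foot move as one. Pressing it down takes about 3 N and swings the shelf end down some 8 to 17 mm until the foot stands on its pad; more force then only bears on the pad
- foot_sole (a point): underside of the levelling foot (26 mm across), under the shelf on the knob's axis, 88 mm below the knob's grip point
- pad (a point): centre of the top of the steel pad on the stand, 14 mm above the bench. With the foot pressed on it the knob's grip point is 88 mm above this point, however the knob is turned; with the shelf level it is straight above, at a slope it stands back towards the hinge by 58 mm x the slope (rad), the knob tilting with the shelf
- shelf: plywood shelf 265 x 100 x 14 mm on a sprung hinge; origin on the hinge line, x along the shelf towards the knob, z its upward normal, top surface at z = 0.024 m (about 68 mm above the bench when level). Unpressed, the hinge spring holds the knob end up (slope 0.09 rad, knob about 20 mm higher than when level)
- level: the ball level (see its centre); origin at the centre of its underside, axes as there
- knob: the knob (origin 18 mm below its grip point). Turns about its z. Counter-clockwise from above (+ yaw) screws the foot up into the shelf by 5 mm per rad, so the pressed shelf's slope falls 0.023 per rad; clockwise raises it. At the start the slope is too high by 0.7 to 2.1 rad of turning. Stiff (0.15 N m), stays where it is left
- wax_tin: bystander: closed round tin 67 mm across, 36 mm high; origin at the centre of its underside
- perch_block: bystander: plain wooden block 50 x 95 x 28 mm lying flat; origin at the centre of its underside
- hole_plug: bystander: wooden disc 46 mm across, 20 mm high; origin at the centre of its underside

How it is judged:
By the outcome, as a careful person would: the job done as asked, in the order asked, and still so for the second after the job is handed in, while the arm keeps its last pose, push and grip.
It also fails if it takes over 67 s, if anything falls off the work surface, if the arm or the gripper's body presses on something with over 40 N, if the wrist force passes 120 N, or if a joint passes its speed limit or range.

## Working session

There is one attempt and no reset: what is moved stays moved. The work goes in short steps, Python scripts to look and compute and a tool call to move; the robot and the scene stay as the last step left them, time stands still between calls to the robot, and variables do not carry over. Pictures are saved under pics/ and viewed, at most 10 in all, crops included, and the job is handed in when it is done.

Besides the shell and the picture viewer there is one more tool, called after "Request:" by a JSON object that holds its "method" and its "body". play_rows: Moves the arm, as the interface text tells. Its arguments: {"type":"object","properties":{"targets":{"type":"array"}},"required":["targets"]}

```bash
mkdir -p pics
cat > h.py <<'E'
import numpy as np, cv2
from station import r
from scipy.spatial.transform import Rotation as R
def ray(cam,xy):
    p=r.camera_params(cam); u=(xy[0]-p["cx"])/p["fx"]; v=(xy[1]-p["cy"])/p["fy"]
    d=np.hypot(u,v); s=d
    for _ in range(30): s=d/(1+p["k1"]*s*s)
    f=s/d if d>0 else 1
    T=np.array(p["T"]); return T[:3,3],T[:3,:3]@np.array([u*f,-v*f,-1])
def atz(cam,xy,z):
    o,d=ray(cam,xy); return o+d*(z-o[2])/d[2]
def tri(xa,xb):
    o1,d1=ray("scene",xa); o2,d2=ray("top",xb)
    s=np.linalg.lstsq(np.stack([d1,-d2],1),o2-o1,rcond=None)[0]
    a,b=o1+d1*s[0],o2+d2*s[1]; return (a+b)/2,np.linalg.norm(a-b)
def snap(cam,name): 
    im=r.grab_frame(cam); cv2.imwrite("pics/"+name,im[:,:,::-1]); return im
def tool():
    s=r.observe(); q=s["orientation"]; return np.array(s["tcp_pos"]),R.from_quat([q[1],q[2],q[3],q[0]])
E
python3 - <<'E'
from h import *
np.set_printoptions(precision=1,suppress=True)
a=snap("scene","s0.png");b=snap("top","t0.png")
for n in ["level_center","shelf_spot","knob_grip","pad","stand","shelf","wax_tin","perch_block","hole_plug"]:
    A=r.place_of("scene",n);B=r.place_of("top",n)
    print(n,[(np.round(x["xy"]),round(x["conf"],2)) for x in A[:2]],[(np.round(x["xy"]),round(x["conf"],2)) for x in B[:2]], tri(A[0]["xy"],B[0]["xy"]) if A and B else None)
p,o=tool(); print(p,o.as_matrix(),r.hold_point_z,r.observe()["time_s"])
for c in("scene","top"): print(r.camera_params(c)["T"])
E
```

```text
level_center [(array([374., 283.]), 0.95)] [(array([384., 202.]), 0.88)] (array([561.7, 142.1,  16.5]), np.float64(5.946609197310798))
shelf_spot [(array([276., 220.]), 0.84), (array([315., 230.]), 0.53)] [(array([284., 226.]), 0.75), (array([378., 260.]), 0.2)] (array([486.9, 412.9,  72.2]), np.float64(4.597185327309648))
knob_grip [(array([314., 227.]), 0.48)] [(array([338., 215.]), 0.72)] (array([504.5, 272.5, 113. ]), np.float64(6.29827141725993))
pad [(array([316., 265.]), 0.81), (array([372., 290.]), 0.27)] [(array([339., 223.]), 0.81)] (array([503. , 267.9,  14.6]), np.float64(1.5648934503925942))
stand [(array([288., 252.]), 0.96)] [(array([300., 228.]), 0.69)] (array([493.2, 373.2,  -2.7]), np.float64(0.4184575679235983))
shelf [(array([260., 219.]), 0.72), (array([318., 220.]), 0.18)] [(array([261., 233.]), 0.91)] (array([473.3, 473.5,  53.9]), np.float64(0.27114949945781447))
wax_tin [(array([316., 221.]), 0.58)] [(array([268., 174.]), 0.79), (array([282., 225.]), 0.66)] (array([647.7, 463.9,  -3.7]), np.float64(0.8413813713834203))
perch_block [(array([360., 252.]), 0.94)] [(array([342., 174.]), 0.97), (array([337., 218.]), 0.33)] (array([638.4, 260.1,   4. ]), np.float64(9.94596114958046))
hole_plug [(array([316., 233.]), 0.69), (array([309., 311.]), 0.56)] [(array([374., 258.]), 0.81), (array([257., 236.]), 0.26)] (array([410.6, 178.6, 170.4]), np.float64(43.62750100940462))
[275.1 561.2 231.3] [[-0.9  0.4 -0. ]
 [ 0.4  0.9 -0. ]
 [ 0.  -0.  -1. ]] -18.700000000000003 1.0
[[   0.8    0.2   -0.5   83. ]
 [  -0.6    0.3   -0.7 -300.4]
 [   0.     0.9    0.4  516.4]
 [   0.     0.     0.     1. ]]
[[  -0.     1.    -0.2  282.4]
 [  -1.    -0.     0.   293. ]
 [  -0.     0.2    1.  1300.6]
 [   0.     0.     0.     1. ]]
```

View pics/s0.png

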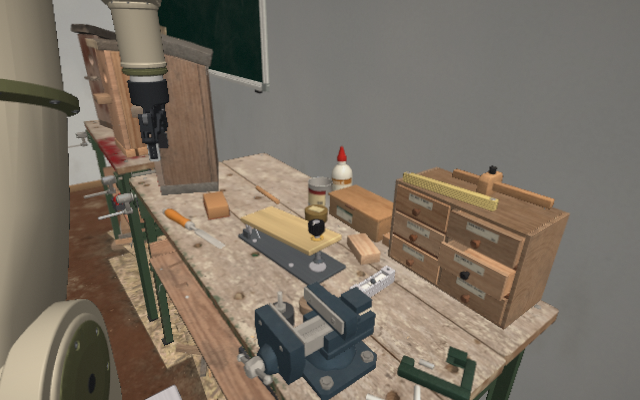

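View pics/t0.png

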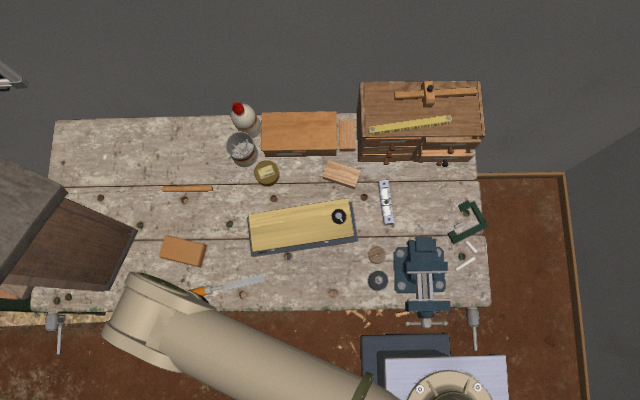

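Run:
```python
from h import *
b=cv2.imread("pics/t0.png"); c=cv2.resize(b[170:262,240:410],None,fx=4.7,fy=4.7,interpolation=cv2.INTER_CUBIC); cv2.imwrite("pics/t0c.png",c)
```

```text
(no output)
```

View pics/t0c.png

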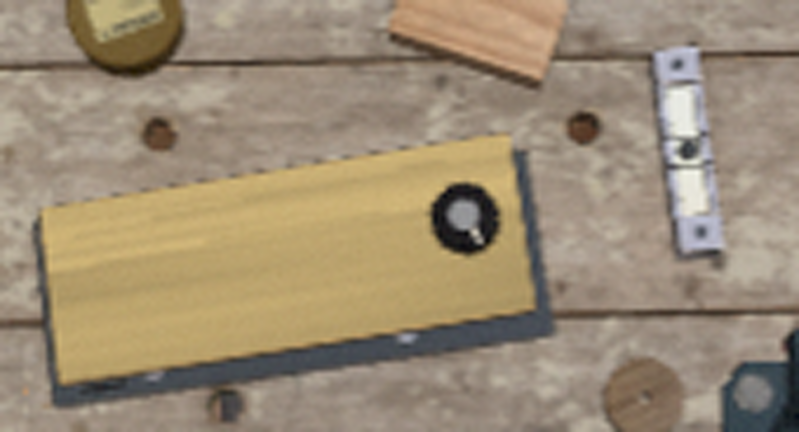

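Run:
```python
from h import *
np.set_printoptions(precision=1,suppress=True)
P=lambda u,v,z:atz("top",(240+u/4.7,170+v/4.7),z)
print("level corners",P(654,50,32),P(699,46,32),P(722,248,32),P(680,255,32), "screws",P(678,64,32),P(700,232,32),"ball",P(688,150,32))
H=[P(42,208,67),P(62,385,67)];K=[P(510,135,90),P(535,310,90)]
print("shelf",H,K,sum(H)/2,sum(K)/2)
d=sum(K)/2-sum(H)/2; print("yaw",np.degrees(np.arctan2(d[1],d[0])),np.linalg.norm(d))
print("knob top",P(465,217,132))
p,o=tool(); print(o.as_matrix()[:,0],o.as_matrix()[:,1], r.observe()["gripper_width"])
```

```text
level corners [614.7 157.   32. ] [616.6 130.8  32. ] [498. 123.  32.] [494.5 147.   32. ] screws [606.1 143.4  32. ] [507.5 135.1  32. ] ball [555.2 139.9  32. ]
shelf [array([521.2, 503.2,  67. ]), array([422.9, 490.5,  67. ])] [array([552.9, 243.9,  90. ]), array([456.3, 233. ,  90. ])] [472.1 496.9  67. ] [504.6 238.4  90. ]
yaw -82.81888218979684 261.48823338181796
knob top [500.  270.3 132. ]
[-0.9  0.4  0. ] [ 0.4  0.9 -0. ] 0.9985403886440766
```

```bash
cat >> h.py <<'E'
from scipy.spatial.transform import Slerp
def Rt(xang,tilt=0):
    # tool down, tool x at world angle xang(deg); tilt: tool x end raised (rad)
    a=np.radians(xang); x=np.array([np.cos(a)*np.cos(tilt),np.sin(a)*np.cos(tilt),np.sin(tilt)])
    z0=np.array([np.cos(a)*np.sin(tilt),np.sin(a)*np.sin(tilt),-np.cos(tilt)])
    return R.from_matrix(np.stack([x,np.cross(z0,x),z0],1))
def steps(pos,Rg,n,start=None):
    p,o=start or tool(); S=Slerp([0,1],R.concatenate([o,Rg])); pos=np.array(pos,float)
    pp,po=p,o
    for i in range(1,n+1):
        q=p+(pos-p)*i/n; ro=S(i/n)
        print("t(m)",np.round(po.inv().apply(q-pp)/1000,4),"a(deg)",np.round((po.inv()*ro).as_rotvec(degrees=True),2)); pp,po=q,ro
E
python3 - <<'E'
from h import *
p,o=tool(); x=o.as_matrix()[:,0]; print(np.degrees(np.arctan2(x[1],x[0])))
steps((557,140,120),Rt(184.6),3)
E
```

```text
153.88598318409137
t(m) [-0.1462 -0.0847  0.0371] a(deg) [ -0.    -0.   -10.24]
t(m) [-0.1288 -0.1093  0.0371] a(deg) [ -0.    -0.   -10.24]
t(m) [-0.1073 -0.1305  0.0371] a(deg) [ -0.    -0.   -10.24]
```

Request:
{"method": "play_rows", "body": {"targets": [{"tx": -0.029,"ty": -0.017,"tz": 0.002,"az": -2,"jaw": 1},{"tx": -0.058,"ty": -0.034,"tz": 0.004,"az": -4,"jaw": 1},{"tx": -0.088,"ty": -0.051,"tz": 0.006,"az": -6,"jaw": 1},{"tx": -0.117,"ty": -0.068,"tz": 0.008,"az": -8,"jaw": 1},{"tx": -0.146,"ty": -0.085,"tz": 0.01,"az": -10.2,"jaw": 1}]}}

```text
validation failed for argument at $.ta...
```

Request:
{"method": "play_rows", "body": {"targets": [{"tx": -0.026,"ty": -0.022,"tz": 0.002,"az": -2,"jaw": 1},{"tx": -0.052,"ty": -0.044,"tz": 0.004,"az": -4,"jaw": 1},{"tx": -0.077,"ty": -0.066,"tz": 0.006,"az": -6,"jaw": 1},{"tx": -0.103,"ty": -0.087,"tz": 0.008,"az": -8,"jaw": 1},{"tx": -0.129,"ty": -0.109,"tz": 0.01,"az": -10.2,"jaw": 1}]}}

```text
validation failed for argument at $.ta...
```

Request:
{"method": "play_rows", "body": {"targets": [{"tx": -0.027,"ty": -0.033,"tz": 0.02,"az": -2.5,"jaw": 1},{"tx": -0.054,"ty": -0.065,"tz": 0.045,"az": -5,"jaw": 1},{"tx": -0.08,"ty": -0.098,"tz": 0.07,"az": -8,"jaw": 1},{"tx": -0.107,"ty": -0.13,"tz": 0.09,"az": -10.3,"jaw": 1},{"tx": -0.107,"ty": -0.13,"tz": 0.09,"az": -10.3,"jaw": 1}]}}

```text
validation failed for argument at $.ta...
```

Run:
```python
from h import *
print(r.observe()["tcp_pos"],r.observe()["time_s"],r.observe()["q"])
a=snap("scene","s1.png");b=snap("top","t1.png")
for n in ["level_center"]:
    A=r.place_of("scene",n);B=r.place_of("top",n)
    print(A[:1],B[:1],tri(A[0]["xy"],B[0]["xy"]) if A and B else 0)
steps((557,140,4),Rt(184.6),1)
b=a[200:330,280:440]; cv2.imwrite("pics/s1c.png",cv2.resize(b,None,fx=4.5,fy=4.5,interpolation=cv2.INTER_CUBIC)[:,:,::-1])
```

```text
[275.06218911 561.18181858 231.30029226] 1.0 [-1.1778981   0.3833515   0.01641336  1.37012077 -0.00630345  1.38821938
 -0.04651034]
[{'xy': [371.0, 284.6], 'conf': 0.85}] [{'xy': [384.3, 199.7], 'conf': 0.78}] (array([563.45948184, 144.61244339,  11.74099123]), np.float64(5.779559356390386))
t(m) [-0.4386 -0.2541  0.2273] a(deg) [ -0.    -0.   -30.72]
```

View pics/s1c.png

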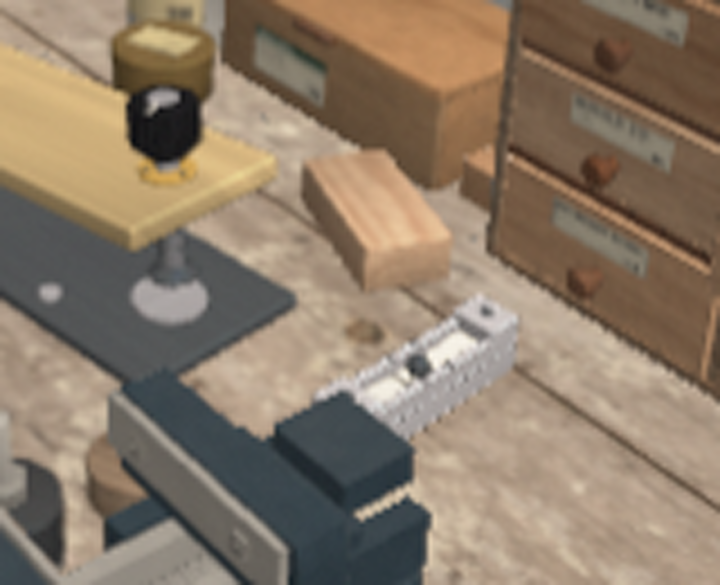

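The crop shows the level partly behind the vise, its ball at about (373, 281) px. The moves were refused because every row needs all seven fields.

Request:
{"method": "play_rows", "body": {"targets": [{"tx": -0.029,"ty": -0.017,"tz": 0.002,"ax": 0,"ay": 0,"az": -2,"jaw": 1},{"tx": -0.058,"ty": -0.034,"tz": 0.004,"ax": 0,"ay": 0,"az": -4,"jaw": 1},{"tx": -0.088,"ty": -0.051,"tz": 0.006,"ax": 0,"ay": 0,"az": -6,"jaw": 1},{"tx": -0.117,"ty": -0.068,"tz": 0.008,"ax": 0,"ay": 0,"az": -8,"jaw": 1},{"tx": -0.146,"ty": -0.085,"tz": 0.01,"ax": 0,"ay": 0,"az": -10.2,"jaw": 1}]}}

```text
time_s: 1.62
tcp_pos: [369.5, 419.2, 221.3]
orientation: [0.0, 0.138, 0.99, 0.0]
ft_force: [0.5, 1.1, 0.1]
gripper_width: 1.0
grip_force: 0.0
```

Request:
{"method": "play_rows", "body": {"targets": [{"tx": -0.026,"ty": -0.022,"tz": 0.002,"ax": 0,"ay": 0,"az": -2,"jaw": 1},{"tx": -0.052,"ty": -0.044,"tz": 0.004,"ax": 0,"ay": 0,"az": -4,"jaw": 1},{"tx": -0.077,"ty": -0.066,"tz": 0.006,"ax": 0,"ay": 0,"az": -6,"jaw": 1},{"tx": -0.103,"ty": -0.087,"tz": 0.008,"ax": 0,"ay": 0,"az": -8,"jaw": 1},{"tx": -0.129,"ty": -0.109,"tz": 0.01,"ax": 0,"ay": 0,"az": -10.2,"jaw": 1}]}}

```text
time_s: 2.03
tcp_pos: [463.6, 279.1, 211.5]
orientation: [0.0, 0.049, 0.999, 0.0]
ft_force: [0.4, -0.1, 0.5]
gripper_width: 1.003
grip_force: 0.0
```

Request:
{"method": "play_rows", "body": {"targets": [{"tx": -0.027,"ty": -0.033,"tz": 0.02,"ax": 0,"ay": 0,"az": -2.5,"jaw": 1},{"tx": -0.054,"ty": -0.065,"tz": 0.045,"ax": 0,"ay": 0,"az": -5,"jaw": 1},{"tx": -0.08,"ty": -0.098,"tz": 0.07,"ax": 0,"ay": 0,"az": -8,"jaw": 1},{"tx": -0.107,"ty": -0.13,"tz": 0.09,"ax": 0,"ay": 0,"az": -10.3,"jaw": 1},{"tx": -0.107,"ty": -0.13,"tz": 0.09,"ax": 0,"ay": 0,"az": -10.3,"jaw": 1}]}}

```text
time_s: 2.45
tcp_pos: [557.4, 135.4, 119.2]
orientation: [-0.001, -0.039, 0.999, -0.001]
ft_force: [0.3, 0.1, -0.1]
gripper_width: 0.999
grip_force: 0.0
```

Run:
```python
from h import *
print(r.observe()["tcp_pos"],r.observe()["time_s"],r.observe()["q"])
print(tri((372.9,280.9),(386.4,201.9)))
p,o=tool(); x=o.as_matrix()[:,0]; print(np.degrees(np.arctan2(x[1],x[0])))
steps((557,140,4),Rt(184.6),1)
b=snap("top","t1b.png")[120:280,280:480]; cv2.imwrite("pics/t1c.png",cv2.resize(b,None,fx=3.6,fy=3.6,interpolation=cv2.INTER_CUBIC)[:,:,::-1])
```

```text
[557.39283847 135.36730577 119.24483514] 2.45 [-0.47647695  0.3567215   0.22704468  1.67535472 -0.08503662  1.12121293
  1.42332526]
(array([556.90365801, 138.81588862,  27.27826724]), np.float64(1.4986050065032492))
-175.49440086991137
t(m) [-1.000e-04  4.900e-03  1.152e-01] a(deg) [-0.14 -0.08 -0.09]
```

Request:
{"method": "play_rows", "body": {"targets": [{"tx": 0,"ty": 0.0045,"tz": 0.02,"ax": 0,"ay": 0,"az": 0,"jaw": 1},{"tx": 0,"ty": 0.0045,"tz": 0.05,"ax": 0,"ay": 0,"az": 0,"jaw": 1},{"tx": 0,"ty": 0.0045,"tz": 0.08,"ax": 0,"ay": 0,"az": 0,"jaw": 1},{"tx": 0,"ty": 0.0045,"tz": 0.105,"ax": 0,"ay": 0,"az": 0,"jaw": 1},{"tx": 0,"ty": 0.0045,"tz": 0.115,"ax": 0,"ay": 0,"az": 0,"jaw": 1}]}}

```text
time_s: 2.92
tcp_pos: [553.7, 144.7, 2.8]
orientation: [-0.003, -0.04, 0.999, -0.001]
ft_force: [-0.6, 0.3, -0.6]
gripper_width: 1.001
grip_force: 0.0
```

Request:
{"method": "play_rows", "body": {"targets": [{"tx": 0,"ty": 0,"tz": 0,"ax": 0,"ay": 0,"az": 0,"jaw": 0.1},{"tx": 0,"ty": 0,"tz": 0,"ax": 0,"ay": 0,"az": 0,"jaw": 0.1},{"tx": 0,"ty": 0,"tz": 0,"ax": 0,"ay": 0,"az": 0,"jaw": 0.1},{"tx": 0,"ty": 0,"tz": 0,"ax": 0,"ay": 0,"az": 0,"jaw": 0.1},{"tx": 0,"ty": 0,"tz": 0,"ax": 0,"ay": 0,"az": 0,"jaw": 0.1}]}}

```text
time_s: 3.33
tcp_pos: [557.3, 145.0, 8.0]
orientation: [0.001, -0.04, 0.999, 0.0]
ft_force: [-1.1, -0.3, 17.2]
gripper_width: 0.303
grip_force: 13.2
```

Request:
{"method": "play_rows", "body": {"targets": [{"tx": 0,"ty": 0,"tz": 0,"ax": 0,"ay": 0,"az": 0,"jaw": 0.1},{"tx": 0,"ty": 0,"tz": 0,"ax": 0,"ay": 0,"az": 0,"jaw": 0.1},{"tx": 0,"ty": 0,"tz": 0,"ax": 0,"ay": 0,"az": 0,"jaw": 0.1},{"tx": 0,"ty": 0,"tz": 0,"ax": 0,"ay": 0,"az": 0,"jaw": 0.1},{"tx": 0,"ty": 0,"tz": 0,"ax": 0,"ay": 0,"az": 0,"jaw": 0.1}]}}

```text
time_s: 3.75
tcp_pos: [557.5, 145.0, 8.2]
orientation: [0.002, -0.04, 0.999, 0.0]
ft_force: [-1.0, -1.3, 7.1]
gripper_width: 0.288
grip_force: 61.6
```

Run:
```python
from h import *
p,o=tool(); a=np.array([557.4,145,190.])
print("lift",p)
steps((485.5,409,135),Rt(97.6,-0.09),3,(a,o))
```

```text
lift [557.52231507 145.04502136   8.20891496]
t(m) [0.0169 0.0896 0.0183] a(deg) [ 1.36 -1.34 28.97]
t(m) [0.0587 0.0705 0.0155] a(deg) [ 1.36 -1.34 28.97]
t(m) [0.0859 0.0335 0.0125] a(deg) [ 1.36 -1.34 28.97]
```

Request:
{"method": "play_rows", "body": {"targets": [{"tx": 0,"ty": 0,"tz": -0.02,"ax": 0,"ay": 0,"az": 0,"jaw": 0.1},{"tx": 0,"ty": 0,"tz": -0.06,"ax": 0,"ay": 0,"az": 0,"jaw": 0.1},{"tx": 0,"ty": 0,"tz": -0.1,"ax": 0,"ay": 0,"az": 0,"jaw": 0.1},{"tx": 0,"ty": 0,"tz": -0.14,"ax": 0,"ay": 0,"az": 0,"jaw": 0.1},{"tx": 0,"ty": 0,"tz": -0.18,"ax": 0,"ay": 0,"az": 0,"jaw": 0.1}]}}

```text
time_s: 4.17
tcp_pos: [555.5, 144.7, 188.5]
orientation: [-0.0, -0.04, 0.999, 0.0]
ft_force: [2.3, 0.2, -2.9]
gripper_width: 0.288
grip_force: 60.1
```

Request:
{"method": "play_rows", "body": {"targets": [{"tx": 0.003,"ty": 0.018,"tz": 0.003,"ax": 0.3,"ay": -0.3,"az": 5.8,"jaw": 0.1},{"tx": 0.007,"ty": 0.036,"tz": 0.007,"ax": 0.6,"ay": -0.5,"az": 11.6,"jaw": 0.1},{"tx": 0.01,"ty": 0.054,"tz": 0.011,"ax": 0.8,"ay": -0.8,"az": 17.4,"jaw": 0.1},{"tx": 0.014,"ty": 0.072,"tz": 0.015,"ax": 1.1,"ay": -1.1,"az": 23.2,"jaw": 0.1},{"tx": 0.017,"ty": 0.0896,"tz": 0.018,"ax": 1.36,"ay": -1.34,"az": 29,"jaw": 0.1}]}}

```text
time_s: 4.58
tcp_pos: [531.2, 233.7, 168.3]
orientation: [0.012, 0.214, 0.977, -0.011]
ft_force: [0.2, 0.8, -2.1]
gripper_width: 0.292
grip_force: 60.2
```

Request:
{"method": "play_rows", "body": {"targets": [{"tx": 0.012,"ty": 0.014,"tz": 0.003,"ax": 0.3,"ay": -0.3,"az": 5.8,"jaw": 0.1},{"tx": 0.024,"ty": 0.028,"tz": 0.006,"ax": 0.6,"ay": -0.5,"az": 11.6,"jaw": 0.1},{"tx": 0.035,"ty": 0.042,"tz": 0.009,"ax": 0.8,"ay": -0.8,"az": 17.4,"jaw": 0.1},{"tx": 0.047,"ty": 0.056,"tz": 0.012,"ax": 1.1,"ay": -1.1,"az": 23.2,"jaw": 0.1},{"tx": 0.0587,"ty": 0.0705,"tz": 0.0155,"ax": 1.36,"ay": -1.34,"az": 29,"jaw": 0.1}]}}

```text
time_s: 5.0
tcp_pos: [507.4, 321.7, 150.2]
orientation: [0.023, 0.452, 0.892, -0.022]
ft_force: [0.4, 0.6, -2.9]
gripper_width: 0.294
grip_force: 60.2
```

Request:
{"method": "play_rows", "body": {"targets": [{"tx": 0.017,"ty": 0.007,"tz": 0.003,"ax": 0.3,"ay": -0.3,"az": 5.8,"jaw": 0.1},{"tx": 0.034,"ty": 0.014,"tz": 0.005,"ax": 0.6,"ay": -0.5,"az": 11.6,"jaw": 0.1},{"tx": 0.051,"ty": 0.02,"tz": 0.008,"ax": 0.8,"ay": -0.8,"az": 17.4,"jaw": 0.1},{"tx": 0.068,"ty": 0.027,"tz": 0.01,"ax": 1.1,"ay": -1.1,"az": 23.2,"jaw": 0.1},{"tx": 0.0859,"ty": 0.0335,"tz": 0.0125,"ax": 1.36,"ay": -1.34,"az": 29,"jaw": 0.1}]}}

```text
time_s: 5.42
tcp_pos: [483.6, 409.7, 131.7]
orientation: [0.033, 0.66, 0.75, -0.031]
ft_force: [-0.2, -0.1, -2.5]
gripper_width: 0.289
grip_force: 60.2
```

Request:
{"method": "play_rows", "body": {"targets": [{"tx": 0,"ty": 0,"tz": 0,"ax": 0,"ay": 0,"az": 0,"jaw": 0.1},{"tx": 0,"ty": 0,"tz": 0,"ax": 0,"ay": 0,"az": 0,"jaw": 0.1},{"tx": 0,"ty": 0,"tz": 0,"ax": 0,"ay": 0,"az": 0,"jaw": 0.1},{"tx": 0,"ty": 0,"tz": 0,"ax": 0,"ay": 0,"az": 0,"jaw": 0.1},{"tx": 0,"ty": 0,"tz": 0,"ax": 0,"ay": 0,"az": 0,"jaw": 0.1}]}}

```text
time_s: 5.83
tcp_pos: [484.8, 407.7, 132.1]
orientation: [0.033, 0.659, 0.751, -0.031]
ft_force: [0.2, 0.9, -3.4]
gripper_width: 0.29
grip_force: 60.2
```

Run:
```python
from h import *
p,o=tool(); print(p,o.as_matrix().round(3),r.observe()["time_s"],r.observe()["ft_force"])
a=snap("scene","s2.png");b=snap("top","t2.png")
u=np.hstack([cv2.resize(a[150:300,220:370],(400,400),interpolation=2),cv2.resize(b[160:280,230:350],(400,400),interpolation=2)])
cv2.imwrite("pics/c2.png",u[:,:,::-1])
steps((485.5,409,80),Rt(97.6,-0.09),1)
```

```text
[484.81363782 407.67304954 132.07251173] [[-0.129  0.992  0.009]
 [ 0.987  0.13  -0.09 ]
 [-0.09  -0.003 -0.996]] 5.8333 [ 0.22318646  0.85819988 -3.35902492]
t(m) [0.0055 0.0012 0.0517] a(deg) [-0.17  0.02 -0.13]
```

View pics/c2.png

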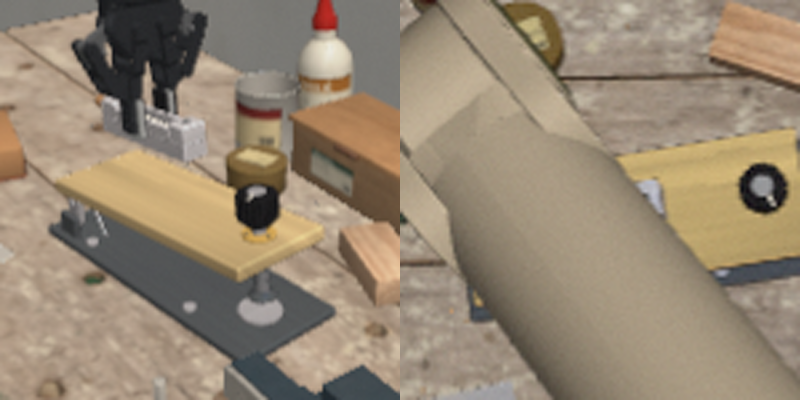

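Request:
{"method": "play_rows", "body": {"targets": [{"tx": 0.001,"ty": 0,"tz": 0.012,"ax": 0,"ay": 0,"az": 0,"jaw": 0.1},{"tx": 0.002,"ty": 0,"tz": 0.024,"ax": 0,"ay": 0,"az": 0,"jaw": 0.1},{"tx": 0.003,"ty": 0,"tz": 0.034,"ax": 0,"ay": 0,"az": 0,"jaw": 0.1},{"tx": 0.004,"ty": 0,"tz": 0.042,"ax": 0,"ay": 0,"az": 0,"jaw": 0.1},{"tx": 0.0045,"ty": 0,"tz": 0.046,"ax": 0,"ay": 0,"az": 0,"jaw": 0.1}]}}

```text
time_s: 6.35
tcp_pos: [482.9, 408.4, 82.8]
orientation: [0.033, 0.658, 0.751, -0.033]
ft_force: [0.5, -0.5, -3.2]
gripper_width: 0.286
grip_force: 60.2
```

Request:
{"method": "play_rows", "body": {"targets": [{"tx": 0,"ty": 0,"tz": 0.001,"ax": 0,"ay": 0,"az": 0,"jaw": 0.1},{"tx": 0,"ty": 0,"tz": 0.002,"ax": 0,"ay": 0,"az": 0,"jaw": 0.1},{"tx": 0,"ty": 0,"tz": 0.003,"ax": 0,"ay": 0,"az": 0,"jaw": 0.1},{"tx": 0,"ty": 0,"tz": 0.003,"ax": 0,"ay": 0,"az": 0,"jaw": 0.1},{"tx": 0,"ty": 0,"tz": 0.003,"ax": 0,"ay": 0,"az": 0,"jaw": 0.1}]}}

```text
time_s: 6.77
tcp_pos: [484.1, 409.1, 82.9]
orientation: [0.033, 0.659, 0.751, -0.031]
ft_force: [0.3, 0.7, -1.7]
gripper_width: 0.288
grip_force: 60.2
```

Request:
{"method": "play_rows", "body": {"targets": [{"tx": 0,"ty": 0,"tz": 0.001,"ax": 0,"ay": 0,"az": 0,"jaw": 0.1},{"tx": 0,"ty": 0,"tz": 0.002,"ax": 0,"ay": 0,"az": 0,"jaw": 0.1},{"tx": 0,"ty": 0,"tz": 0.003,"ax": 0,"ay": 0,"az": 0,"jaw": 0.1},{"tx": 0,"ty": 0,"tz": 0.003,"ax": 0,"ay": 0,"az": 0,"jaw": 0.1},{"tx": 0,"ty": 0,"tz": 0.003,"ax": 0,"ay": 0,"az": 0,"jaw": 0.1}]}}

```text
time_s: 7.18
tcp_pos: [484.3, 408.8, 80.9]
orientation: [0.033, 0.659, 0.751, -0.03]
ft_force: [-3.0, -3.0, 7.2]
gripper_width: 0.287
grip_force: 61.6
```

Request:
{"method": "play_rows", "body": {"targets": [{"tx": 0,"ty": 0,"tz": -0.001,"ax": 0,"ay": 0,"az": 0,"jaw": 0.3},{"tx": 0,"ty": 0,"tz": -0.001,"ax": 0,"ay": 0,"az": 0,"jaw": 0.35},{"tx": 0,"ty": 0,"tz": -0.001,"ax": 0,"ay": 0,"az": 0,"jaw": 0.45},{"tx": 0,"ty": 0,"tz": -0.001,"ax": 0,"ay": 0,"az": 0,"jaw": 0.6},{"tx": 0,"ty": 0,"tz": -0.001,"ax": 0,"ay": 0,"az": 0,"jaw": 0.7}]}}

```text
time_s: 7.6
tcp_pos: [483.9, 408.7, 80.2]
orientation: [0.033, 0.659, 0.751, -0.031]
ft_force: [0.7, -0.8, 0.6]
gripper_width: 0.691
grip_force: 0.0
```

Request:
{"method": "play_rows", "body": {"targets": [{"tx": 0,"ty": 0,"tz": -0.005,"ax": 0,"ay": 0,"az": 0,"jaw": 0.7},{"tx": 0,"ty": 0,"tz": -0.02,"ax": 0,"ay": 0,"az": 0,"jaw": 0.7},{"tx": 0,"ty": 0,"tz": -0.05,"ax": 0,"ay": 0,"az": 0,"jaw": 0.7},{"tx": 0,"ty": 0,"tz": -0.08,"ax": 0,"ay": 0,"az": 0,"jaw": 0.7},{"tx": 0,"ty": 0,"tz": -0.11,"ax": 0,"ay": 0,"az": 0,"jaw": 0.7}]}}

```text
time_s: 8.02
tcp_pos: [482.8, 418.5, 191.3]
orientation: [0.033, 0.659, 0.751, -0.031]
ft_force: [1.3, 0.2, 0.2]
gripper_width: 0.698
grip_force: 0.0
```

Run:
```python
from h import *
p,o=tool(); print(p,r.observe()["time_s"],r.observe()["gripper_width"])
a=snap("scene","s3.png")
for n in("level_center","knob_grip","ball"):print(n,r.place_of("scene",n)[:2],r.spot_in("scene",n)[:1])
cv2.imwrite("pics/s3c.png",cv2.resize(a[180:290,225:365],None,fx=5,fy=5,interpolation=2)[:,:,::-1])
```

```text
[482.77867012 418.46944671 191.33324412] 8.0167 0.6979648515647799
level_center [{'xy': [278.6, 214.5], 'conf': 0.76}, {'xy': [363.2, 249.7], 'conf': 0.16}] [{'box': [279.1, 214.8, 37.7, 26.3], 'conf': 0.57}]
knob_grip [{'xy': [314.1, 230.4], 'conf': 0.57}] []Traceback (most recent call last):
  File "<stdin>", line 4, in <module>
ValueError: it knows: foot_sole, hole_plug, knob, knob_grip, level, level_center, pad, perch_block, shelf, shelf_spot, stand, wax_tin
```

Run:
```python
from h import *
a=cv2.imread("pics/s3.png")
cv2.imwrite("pics/s3c.png",cv2.resize(a[180:290,225:365],None,fx=5,fy=5,interpolation=2))
print(atz("scene",(278.6,214.5),90),atz("scene",(314.1,230.4),114))
steps((502,269.5,165),Rt(50),2)
```

```text
[489.59788526 406.40340258  90.        ] [491.41903847 260.02874884 114.        ]
t(m) [-0.0737 -0.0002  0.0192] a(deg) [ 0.99  2.48 23.74]
t(m) [-0.0682  0.0299  0.0158] a(deg) [ 0.99  2.48 23.74]
```

View pics/s3c.png

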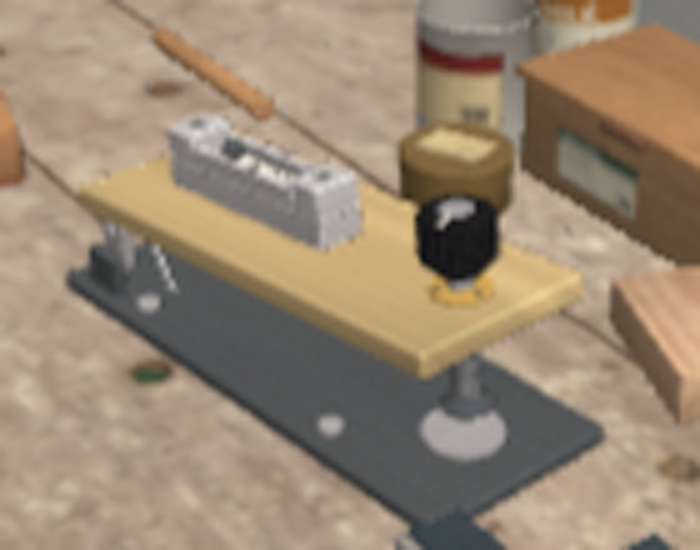

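The level lies along the shelf, ball at crop (234,147), at the low hinge end; knob at crop (457,238).

Run:
```python
from h import *
for z in(110,114,118): print(atz("scene",(316.4,227.6),z))
```

```text
[506.77101818 272.62215525 110.        ]
[502.60003478 266.98194088 114.        ]
[498.42905138 261.34172651 118.        ]
```

Request:
{"method": "play_rows", "body": {"targets": [{"tx": -0.014,"ty": 0,"tz": 0.004,"ax": 0.2,"ay": 0.5,"az": 4.7,"jaw": 1},{"tx": -0.029,"ty": 0,"tz": 0.008,"ax": 0.4,"ay": 1,"az": 9.5,"jaw": 1},{"tx": -0.044,"ty": 0,"tz": 0.012,"ax": 0.6,"ay": 1.5,"az": 14.2,"jaw": 1},{"tx": -0.059,"ty": 0,"tz": 0.016,"ax": 0.8,"ay": 2,"az": 19,"jaw": 1},{"tx": -0.0737,"ty": 0,"tz": 0.0192,"ax": 0.99,"ay": 2.48,"az": 23.7,"jaw": 1}]}}

```text
time_s: 8.68
tcp_pos: [492.0, 342.6, 175.6]
orientation: [0.017, 0.801, 0.598, -0.017]
ft_force: [-0.3, -0.2, 0.2]
gripper_width: 1.001
grip_force: 0.0
```

Request:
{"method": "play_rows", "body": {"targets": [{"tx": -0.014,"ty": 0.006,"tz": 0.003,"ax": 0.2,"ay": 0.5,"az": 4.7,"jaw": 1},{"tx": -0.028,"ty": 0.012,"tz": 0.006,"ax": 0.4,"ay": 1,"az": 9.5,"jaw": 1},{"tx": -0.042,"ty": 0.018,"tz": 0.009,"ax": 0.6,"ay": 1.5,"az": 14.2,"jaw": 1},{"tx": -0.056,"ty": 0.024,"tz": 0.012,"ax": 0.8,"ay": 2,"az": 19,"jaw": 1},{"tx": -0.0682,"ty": 0.0299,"tz": 0.0158,"ax": 0.99,"ay": 2.48,"az": 23.7,"jaw": 1}]}}

```text
time_s: 9.1
tcp_pos: [501.7, 268.0, 163.6]
orientation: [0.0, 0.907, 0.421, -0.001]
ft_force: [0.3, 0.4, -0.4]
gripper_width: 0.999
grip_force: 0.0
```

Request:
{"method": "play_rows", "body": {"targets": [{"tx": 0,"ty": 0,"tz": 0,"ax": 0,"ay": 0,"az": 0,"jaw": 1},{"tx": 0,"ty": 0,"tz": 0,"ax": 0,"ay": 0,"az": 0,"jaw": 1},{"tx": 0,"ty": 0,"tz": 0,"ax": 0,"ay": 0,"az": 0,"jaw": 1},{"tx": 0,"ty": 0,"tz": 0,"ax": 0,"ay": 0,"az": 0,"jaw": 1},{"tx": 0,"ty": 0,"tz": 0,"ax": 0,"ay": 0,"az": 0,"jaw": 1}]}}

```text
time_s: 9.52
tcp_pos: [501.9, 270.9, 164.8]
orientation: [0.0, 0.905, 0.425, -0.0]
ft_force: [-0.3, -0.9, -0.6]
gripper_width: 1.0
grip_force: 0.0
```

Run:
```python
from h import *
p,o=tool(); s=r.observe();print(p,o.as_matrix().round(3),s["time_s"],s["gripper_width"],s["q"],s["ft_force"])
a=snap("scene","s4.png");b=snap("top","t4.png")
print(r.place_of("scene","knob_grip")[:1],r.place_of("top","knob_grip")[:1],r.place_of("top","level_center")[:1])
steps((502,269.5,165),Rt(50),1)
u=np.hstack([cv2.resize(a[150:290,225:365],(400,400),interpolation=2),cv2.resize(b[160:280,230:350],(400,400),interpolation=2)])
cv2.imwrite("pics/c4.png",u[:,:,::-1])
```

```text
[501.93467637 270.85499065 164.81774649] [[ 0.639  0.769 -0.   ]
 [ 0.769 -0.639 -0.   ]
 [-0.    -0.    -1.   ]] 9.5167 0.9995625303467012 [-0.99593254  0.33622501  0.55983822  1.64315964 -0.18783895  1.21672537
 -1.08950092] [-0.27046083 -0.88804831 -0.5602022 ]
[{'xy': [318.5, 228.8], 'conf': 0.51}] [] [{'xy': [283.8, 228.2], 'conf': 0.92}]
t(m) [-0.0005  0.0001  0.    ] a(deg) [0.01 0.   0.13]
```

View pics/c4.png

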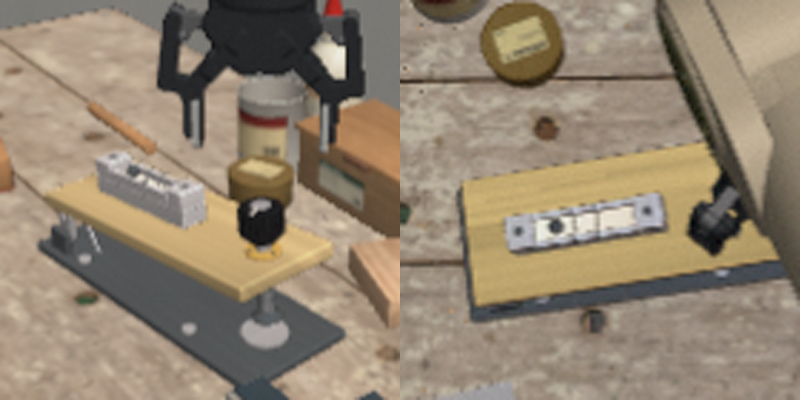

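Request:
{"method": "play_rows", "body": {"targets": [{"tx": 0,"ty": 0.001,"tz": 0.015,"ax": 0,"ay": 0,"az": 0,"jaw": 1},{"tx": 0,"ty": 0.001,"tz": 0.03,"ax": 0,"ay": 0,"az": 0,"jaw": 1},{"tx": 0,"ty": 0.001,"tz": 0.045,"ax": 0,"ay": 0,"az": 0,"jaw": 1},{"tx": 0,"ty": 0.001,"tz": 0.058,"ax": 0,"ay": 0,"az": 0,"jaw": 1},{"tx": 0,"ty": 0.001,"tz": 0.065,"ax": 0,"ay": 0,"az": 0,"jaw": 1}]}}

```text
time_s: 10.18
tcp_pos: [502.3, 268.8, 98.5]
orientation: [0.0, 0.906, 0.423, -0.001]
ft_force: [0.3, -0.1, -0.5]
gripper_width: 1.0
grip_force: 0.0
```

Request:
{"method": "play_rows", "body": {"targets": [{"tx": 0,"ty": 0,"tz": 0,"ax": 0,"ay": 0,"az": 0,"jaw": 0.1},{"tx": 0,"ty": 0,"tz": 0,"ax": 0,"ay": 0,"az": 0,"jaw": 0.1},{"tx": 0,"ty": 0,"tz": 0,"ax": 0,"ay": 0,"az": 0,"jaw": 0.1},{"tx": 0,"ty": 0,"tz": 0,"ax": 0,"ay": 0,"az": 0,"jaw": 0.1},{"tx": 0,"ty": 0,"tz": 0,"ax": 0,"ay": 0,"az": 0,"jaw": 0.1}]}}

```text
time_s: 10.6
tcp_pos: [503.4, 269.3, 100.8]
orientation: [-0.0, 0.906, 0.423, 0.001]
ft_force: [-0.1, -0.5, -1.1]
gripper_width: 0.388
grip_force: 59.5
```

Request:
{"method": "play_rows", "body": {"targets": [{"tx": 0,"ty": 0,"tz": 0,"ax": 0,"ay": 0,"az": 0,"jaw": 0.1},{"tx": 0,"ty": 0,"tz": 0,"ax": 0,"ay": 0,"az": 0,"jaw": 0.1},{"tx": 0,"ty": 0,"tz": 0,"ax": 0,"ay": 0,"az": 0,"jaw": 0.1},{"tx": 0,"ty": 0,"tz": 0,"ax": 0,"ay": 0,"az": 0,"jaw": 0.1},{"tx": 0,"ty": 0,"tz": 0,"ax": 0,"ay": 0,"az": 0,"jaw": 0.1}]}}

```text
time_s: 11.02
tcp_pos: [503.2, 269.1, 100.1]
orientation: [-0.0, 0.906, 0.423, 0.0]
ft_force: [-0.1, 1.7, -1.1]
gripper_width: 0.391
grip_force: 59.6
```

Request:
{"method": "play_rows", "body": {"targets": [{"tx": 0,"ty": 0,"tz": 0.002,"ax": 0,"ay": 0,"az": 0,"jaw": 0.1},{"tx": 0,"ty": 0,"tz": 0.004,"ax": 0,"ay": 0,"az": 0,"jaw": 0.1},{"tx": 0,"ty": 0,"tz": 0.006,"ax": 0,"ay": 0,"az": 0,"jaw": 0.1},{"tx": 0,"ty": 0,"tz": 0.008,"ax": 0,"ay": 0,"az": 0,"jaw": 0.1},{"tx": 0,"ty": 0,"tz": 0.008,"ax": 0,"ay": 0,"az": 0,"jaw": 0.1}]}}

```text
time_s: 11.43
tcp_pos: [503.1, 268.1, 91.7]
orientation: [0.0, 0.906, 0.423, -0.0]
ft_force: [-0.4, -4.2, 3.9]
gripper_width: 0.392
grip_force: 58.8
```

Request:
{"method": "play_rows", "body": {"targets": [{"tx": 0,"ty": 0,"tz": 0.001,"ax": 0,"ay": 0,"az": 0,"jaw": 0.1},{"tx": 0,"ty": 0,"tz": 0.002,"ax": 0,"ay": 0,"az": 0,"jaw": 0.1},{"tx": 0,"ty": 0,"tz": 0.003,"ax": 0,"ay": 0,"az": 0,"jaw": 0.1},{"tx": 0,"ty": 0,"tz": 0.003,"ax": 0,"ay": 0,"az": 0,"jaw": 0.1},{"tx": 0,"ty": 0,"tz": 0.003,"ax": 0,"ay": 0,"az": 0,"jaw": 0.1}]}}

```text
time_s: 11.85
tcp_pos: [503.6, 268.1, 90.0]
orientation: [0.0, 0.906, 0.423, 0.0]
ft_force: [-3.4, -6.6, 11.2]
gripper_width: 0.387
grip_force: 59.3
```

Request:
{"method": "play_rows", "body": {"targets": [{"tx": 0,"ty": 0,"tz": 0.001,"ax": 0,"ay": 0,"az": 0,"jaw": 0.1},{"tx": 0,"ty": 0,"tz": 0.002,"ax": 0,"ay": 0,"az": 0,"jaw": 0.1},{"tx": 0,"ty": 0,"tz": 0.002,"ax": 0,"ay": 0,"az": 0,"jaw": 0.1},{"tx": 0,"ty": 0,"tz": 0.002,"ax": 0,"ay": 0,"az": 0,"jaw": 0.1},{"tx": 0,"ty": 0,"tz": 0.002,"ax": 0,"ay": 0,"az": 0,"jaw": 0.1}]}}

```text
time_s: 12.27
tcp_pos: [504.1, 268.4, 89.5]
orientation: [-0.0, 0.906, 0.423, 0.001]
ft_force: [-6.7, -8.9, 22.7]
gripper_width: 0.392
grip_force: 60.4
```

```bash
cat >> h.py <<'E'
def look(name):
    b=snap("top",name); s=r.observe(); p,o=tool(); x=o.as_matrix()[:,0]
    print("t",s["time_s"],"tcp",p.round(1),"yaw",round(np.degrees(np.arctan2(x[1],x[0])),2),"F",np.round(s["ft_force"],1),"M",np.round(s["moment"],2),"g",s["grip_force"],"q7",s["q"][6])
    # warp: level rectified along its axis using shelf direction; dark profile
    c=np.array([283.8,228.2]); return b
E
python3 - <<'E'
from h import *
b=look("t5.png"); print(r.place_of("top","level_center")[:1])
cv2.imwrite("pics/t5c.png",cv2.resize(b[205:245,250:320],None,fx=11,fy=11,interpolation=cv2.INTER_CUBIC)[:,:,::-1])
E
```

```text
t 12.3167 tcp [504.1 268.4  89.5] yaw 50.02 F [-7.3 -8.6 23.6] M [-1.31  1.77  0.08] g 60.408031940460205 q7 -1.0497449551307731
[{'xy': [286.3, 225.8], 'conf': 0.98}]
```

View pics/t5c.png

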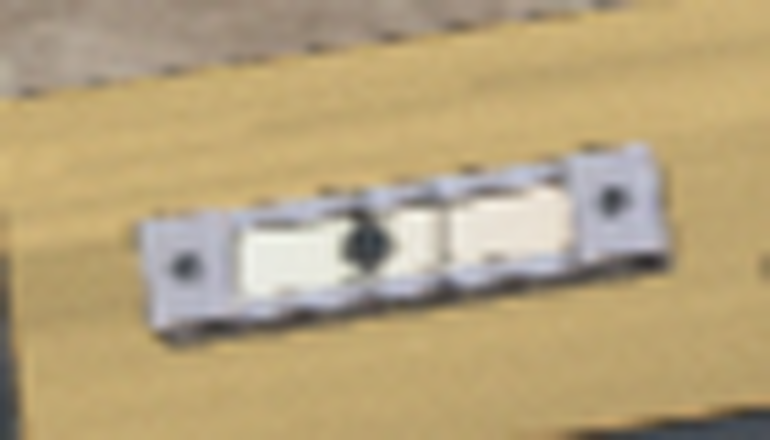

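Pressed: ball at crop (368,245), centre between screws at (400,232): about −7.8 mm → ~78° to turn.

Request:
{"method": "play_rows", "body": {"targets": [{"tx": -0.001,"ty": 0,"tz": 0,"ax": 0,"ay": 0,"az": -5,"jaw": 0.1},{"tx": -0.002,"ty": 0.0005,"tz": 0,"ax": 0,"ay": 0,"az": -11,"jaw": 0.1},{"tx": -0.002,"ty": 0.0005,"tz": 0,"ax": 0,"ay": 0,"az": -17,"jaw": 0.1},{"tx": -0.002,"ty": 0.0005,"tz": 0,"ax": 0,"ay": 0,"az": -23,"jaw": 0.1},{"tx": -0.002,"ty": 0.0005,"tz": 0,"ax": 0,"ay": 0,"az": -29,"jaw": 0.1}]}}

```text
time_s: 12.78
tcp_pos: [504.0, 266.2, 89.3]
orientation: [0.001, 0.77, 0.638, 0.001]
ft_force: [-1.1, -8.4, 15.2]
gripper_width: 0.389
grip_force: 61.1
```

Request:
{"method": "play_rows", "body": {"targets": [{"tx": 0,"ty": 0,"tz": 0,"ax": 0,"ay": 0,"az": -6,"jaw": 0.1},{"tx": 0,"ty": 0,"tz": 0,"ax": 0,"ay": 0,"az": -12,"jaw": 0.1},{"tx": 0,"ty": 0,"tz": 0,"ax": 0,"ay": 0,"az": -18,"jaw": 0.1},{"tx": 0,"ty": 0,"tz": 0,"ax": 0,"ay": 0,"az": -24,"jaw": 0.1},{"tx": 0,"ty": 0,"tz": 0,"ax": 0,"ay": 0,"az": -29,"jaw": 0.1}]}}

```text
time_s: 13.2
tcp_pos: [505.0, 265.5, 89.3]
orientation: [0.002, 0.586, 0.81, 0.001]
ft_force: [3.2, -8.7, 14.3]
gripper_width: 0.389
grip_force: 60.9
```

Request:
{"method": "play_rows", "body": {"targets": [{"tx": 0,"ty": 0,"tz": 0,"ax": 0,"ay": 0,"az": 0,"jaw": 0.1},{"tx": 0,"ty": 0,"tz": 0,"ax": 0,"ay": 0,"az": 0,"jaw": 0.1},{"tx": 0,"ty": 0,"tz": 0,"ax": 0,"ay": 0,"az": 0,"jaw": 0.1},{"tx": 0,"ty": 0,"tz": 0,"ax": 0,"ay": 0,"az": 0,"jaw": 0.1},{"tx": 0,"ty": 0,"tz": 0,"ax": 0,"ay": 0,"az": 0,"jaw": 0.1}]}}

```text
time_s: 13.62
tcp_pos: [505.0, 265.6, 89.2]
orientation: [0.002, 0.588, 0.809, 0.001]
ft_force: [3.6, -8.2, 13.9]
gripper_width: 0.39
grip_force: 60.9
```

Request:
{"method": "play_rows", "body": {"targets": [{"tx": 0,"ty": 0,"tz": 0,"ax": 0,"ay": 0,"az": 0,"jaw": 0.1},{"tx": 0,"ty": 0,"tz": 0,"ax": 0,"ay": 0,"az": 0,"jaw": 0.1},{"tx": 0,"ty": 0,"tz": 0,"ax": 0,"ay": 0,"az": 0,"jaw": 0.1},{"tx": 0,"ty": 0,"tz": 0,"ax": 0,"ay": 0,"az": 0,"jaw": 0.1},{"tx": 0,"ty": 0,"tz": 0,"ax": 0,"ay": 0,"az": 0,"jaw": 0.1}]}}

```text
time_s: 14.03
tcp_pos: [505.0, 265.6, 89.2]
orientation: [0.002, 0.588, 0.809, 0.001]
ft_force: [2.7, -8.7, 14.3]
gripper_width: 0.39
grip_force: 60.9
```

```bash
cat > m.py <<'E'
from h import *
def ballpos(b):
    # b rgb. rectify: dark blobs (2 screws + ball) sub-pixel along level
    g=cv2.cvtColor(b,cv2.COLOR_RGB2GRAY); c=cv2.resize(g[205:245,250:320],None,fx=11,fy=11,interpolation=cv2.INTER_CUBIC)
    M=cv2.getRotationMatrix2D((400,232),float(np.degrees(np.arctan2(-67,427))),1); w=cv2.warpAffine(c,M,(770,440))
    band=w[222:243].astype(float).mean(0); return w,band
def cen(band,lo,hi,ref):
    d=np.clip(ref-band[lo:hi],0,None); return lo+(d*np.arange(hi-lo)).sum()/d.sum()
def meas(b,verbose=1):
    w,band=ballpos(b); 
    s1=150+np.argmin(band[150:230]); s2=580+np.argmin(band[580:650])
    a=cen(band,s1-22,s1+22,band[s1-22:s1+22].max()-25); z=cen(band,s2-22,s2+22,band[s2-22:s2+22].max()-25)
    k=260+np.argmin(cv2.GaussianBlur(band[None,260:540],(0,0),9)[0]); e=cen(band,k-32,k+32,130)
    mm=98.9/(z-a); print("screws",round(a,1),round(z,1),"ball",round(e,1),"offset mm",round((e-(a+z)/2)*mm,2)); return w
E
python3 - <<'E'
from m import *
import m
meas(cv2.imread("pics/t5.png")[:,:,::-1].copy())
b=look("t6.png"); w=meas(b)
cv2.imwrite("pics/t6c.png",w[150:320])
E
```

```text
screws 182.8 615.2 ball 365.9 offset mm -7.56
t 14.0833 tcp [505.  265.6  89.3] yaw 107.94 F [ 2.3 -8.6 14.4] M [-1.67  0.01  0.12] g 60.87954640388489 q7 -0.11102558813787874
screws 186.8 619.0 ball 390.5 offset mm -2.85
```

View pics/t6c.png

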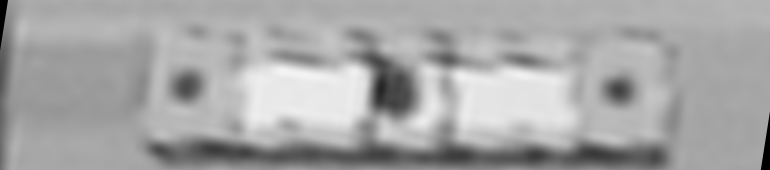

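Run:
```python
from m import *
for f in("t4","t5","t6"):
    g=cv2.imread(f"pics/{f}.png")[:,:,::-1].copy(); w,_=ballpos(g)
    dy={"t4":22,"t5":0,"t6":0}[f]
    # level row: find the white groove row centre
    col=w[:,470:560].astype(float).mean(1); rows=np.where(col>col.max()-25)[0]; r0=int(rows.mean()); print(f,"groove row",r0,rows[0],rows[-1])
    for k in(-28,-14,0,14):
        print(k,w[r0+k-4:r0+k+5].astype(float).mean(0)[150:650:8].astype(int).tolist())
```

```text
t4 groove row 240 212 268
-28 [174, 166, 161, 167, 174, 181, 183, 179, 171, 165, 187, 220, 226, 221, 205, 183, 136, 104, 106, 115, 168, 213, 212, 203, 181, 159, 146, 163, 179, 183, 197, 204, 198, 186, 161, 141, 143, 169, 193, 206, 205, 197, 189, 186, 187, 200, 215, 218, 213, 196, 174, 162, 173, 182, 174, 161, 156, 161, 176, 184, 182, 168, 138]
-14 [153, 119, 83, 91, 136, 176, 187, 182, 179, 183, 213, 234, 229, 230, 197, 139, 82, 65, 63, 73, 115, 183, 227, 232, 212, 180, 171, 219, 238, 229, 225, 225, 228, 225, 207, 182, 186, 225, 227, 223, 223, 222, 223, 224, 224, 223, 221, 220, 222, 209, 187, 171, 183, 175, 141, 101, 79, 104, 152, 178, 185, 170, 144]
0 [156, 118, 92, 112, 149, 177, 187, 185, 174, 176, 218, 236, 231, 227, 202, 130, 61, 67, 72, 77, 95, 148, 206, 228, 209, 178, 182, 225, 228, 225, 225, 226, 228, 217, 196, 172, 193, 228, 224, 224, 224, 223, 223, 223, 222, 222, 221, 221, 218, 201, 176, 168, 187, 179, 153, 124, 100, 113, 151, 178, 192, 185, 160]
14 [181, 179, 172, 172, 179, 185, 179, 167, 157, 178, 228, 234, 230, 231, 230, 194, 135, 104, 93, 108, 143, 187, 222, 230, 211, 1
[... 2063 characters left out ...]
 228, 229, 225, 209, 178, 170, 186, 170, 125, 88, 85, 119, 163, 185]
0 [172, 187, 174, 153, 126, 125, 153, 177, 191, 189, 188, 190, 209, 232, 233, 232, 233, 232, 231, 231, 233, 233, 232, 232, 232, 235, 228, 188, 88, 54, 69, 71, 77, 123, 188, 224, 212, 182, 182, 216, 233, 228, 228, 227, 226, 226, 227, 227, 226, 225, 227, 221, 204, 179, 175, 184, 173, 144, 110, 103, 131, 167, 191]
14 [176, 181, 183, 187, 189, 186, 182, 181, 186, 184, 179, 189, 215, 235, 233, 232, 225, 223, 228, 232, 233, 233, 233, 233, 231, 231, 217, 185, 142, 142, 121, 107, 131, 175, 215, 227, 211, 187, 190, 227, 231, 227, 228, 228, 227, 225, 227, 227, 227, 227, 226, 227, 221, 207, 185, 180, 184, 185, 183, 180, 183, 183, 187]
```

Request:
{"method": "play_rows", "body": {"targets": [{"tx": 0,"ty": 0,"tz": 0,"ax": 0,"ay": 0,"az": -6,"jaw": 0.1},{"tx": 0,"ty": 0,"tz": 0,"ax": 0,"ay": 0,"az": -12,"jaw": 0.1},{"tx": 0,"ty": 0,"tz": 0,"ax": 0,"ay": 0,"az": -18,"jaw": 0.1},{"tx": 0,"ty": 0,"tz": 0,"ax": 0,"ay": 0,"az": -24,"jaw": 0.1},{"tx": 0,"ty": 0,"tz": 0,"ax": 0,"ay": 0,"az": -29,"jaw": 0.1}]}}

```text
time_s: 14.5
tcp_pos: [505.9, 265.4, 89.4]
orientation: [0.003, 0.365, 0.931, 0.001]
ft_force: [7.4, -7.0, 12.0]
gripper_width: 0.388
grip_force: 60.6
```

Request:
{"method": "play_rows", "body": {"targets": [{"tx": 0,"ty": 0,"tz": 0,"ax": 0,"ay": 0,"az": 0,"jaw": 0.1},{"tx": 0,"ty": 0,"tz": 0,"ax": 0,"ay": 0,"az": 0,"jaw": 0.1},{"tx": 0,"ty": 0,"tz": 0,"ax": 0,"ay": 0,"az": 0,"jaw": 0.1},{"tx": 0,"ty": 0,"tz": 0,"ax": 0,"ay": 0,"az": 0,"jaw": 0.1},{"tx": 0,"ty": 0,"tz": 0,"ax": 0,"ay": 0,"az": 0,"jaw": 0.1}]}}

```text
time_s: 14.92
tcp_pos: [505.9, 265.4, 89.4]
orientation: [0.003, 0.367, 0.93, 0.001]
ft_force: [6.0, -7.4, 12.5]
gripper_width: 0.389
grip_force: 60.6
```

Request:
{"method": "play_rows", "body": {"targets": [{"tx": 0,"ty": 0,"tz": 0,"ax": 0,"ay": 0,"az": 0,"jaw": 0.1},{"tx": 0,"ty": 0,"tz": 0,"ax": 0,"ay": 0,"az": 0,"jaw": 0.1},{"tx": 0,"ty": 0,"tz": 0,"ax": 0,"ay": 0,"az": 0,"jaw": 0.1},{"tx": 0,"ty": 0,"tz": 0,"ax": 0,"ay": 0,"az": 0,"jaw": 0.1},{"tx": 0,"ty": 0,"tz": 0,"ax": 0,"ay": 0,"az": 0,"jaw": 0.1}]}}

```text
time_s: 15.33
tcp_pos: [505.9, 265.4, 89.3]
orientation: [0.003, 0.367, 0.93, 0.001]
ft_force: [6.5, -8.7, 11.9]
gripper_width: 0.389
grip_force: 60.6
```

Request:
{"method": "play_rows", "body": {"targets": [{"tx": 0,"ty": 0,"tz": 0,"ax": 0,"ay": 0,"az": 0,"jaw": 0.1},{"tx": 0,"ty": 0,"tz": 0,"ax": 0,"ay": 0,"az": 0,"jaw": 0.1},{"tx": 0,"ty": 0,"tz": 0,"ax": 0,"ay": 0,"az": 0,"jaw": 0.1},{"tx": 0,"ty": 0,"tz": 0,"ax": 0,"ay": 0,"az": 0,"jaw": 0.1},{"tx": 0,"ty": 0,"tz": 0,"ax": 0,"ay": 0,"az": 0,"jaw": 0.1}]}}

```text
time_s: 15.75
tcp_pos: [505.9, 265.4, 89.3]
orientation: [0.003, 0.367, 0.93, 0.001]
ft_force: [7.3, -8.2, 11.5]
gripper_width: 0.391
grip_force: 60.6
```

```bash
cat > n.py <<'E'
from m import *
def prof(w):
    col=w[:,470:560].astype(float).mean(1); rows=np.where(col>col.max()-25)[0]; r0=int(rows.mean())
    for k in(-14,0,14): print(k,w[r0+k-4:r0+k+5].astype(float).mean(0)[330:490:4].astype(int).tolist())
E
python3 - <<'E'
from n import *
b=look("t7.png"); w=meas(b); prof(w); cv2.imwrite("pics/t7c.png",w[150:320])
E
```

```text
t 15.8 tcp [505.9 265.5  89.4] yaw 136.92 F [ 5.9 -8.4 11.5] M [-1.74 -0.73  0.15] g 60.6349915266037 q7 0.361937473640193
screws 191.6 623.6 ball 411.6 offset mm 0.91
-14 [232, 234, 234, 234, 235, 236, 235, 229, 224, 209, 182, 154, 131, 129, 143, 139, 114, 84, 64, 62, 67, 65, 61, 74, 105, 141, 176, 198, 206, 206, 197, 186, 191, 208, 225, 234, 233, 230, 230, 230]
0 [232, 232, 233, 233, 234, 234, 231, 225, 218, 205, 190, 175, 164, 167, 160, 128, 93, 66, 59, 66, 72, 69, 69, 81, 101, 125, 150, 165, 176, 183, 181, 185, 201, 218, 231, 233, 229, 228, 227, 227]
14 [233, 233, 234, 234, 235, 234, 228, 221, 210, 194, 182, 180, 196, 216, 214, 187, 148, 115, 101, 101, 103, 107, 120, 143, 167, 188, 199, 200, 197, 187, 180, 190, 209, 227, 234, 233, 230, 229, 229, 228]
```

View pics/t7c.png

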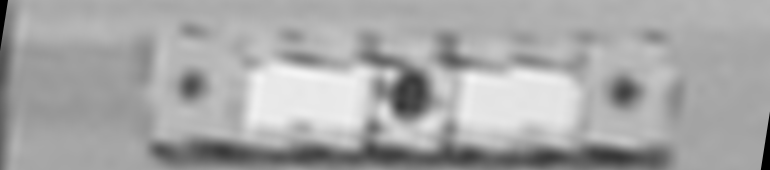

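Request:
{"method": "play_rows", "body": {"targets": [{"tx": 0,"ty": 0,"tz": 0.0005,"ax": 0,"ay": 0,"az": -1,"jaw": 0.1},{"tx": 0,"ty": 0,"tz": 0.001,"ax": 0,"ay": 0,"az": -2,"jaw": 0.1},{"tx": 0,"ty": 0,"tz": 0.001,"ax": 0,"ay": 0,"az": -3,"jaw": 0.1},{"tx": 0,"ty": 0,"tz": 0.001,"ax": 0,"ay": 0,"az": -4,"jaw": 0.1},{"tx": 0,"ty": 0,"tz": 0.001,"ax": 0,"ay": 0,"az": -4,"jaw": 0.1}]}}

```text
time_s: 16.22
tcp_pos: [506.3, 265.4, 89.2]
orientation: [0.003, 0.334, 0.942, 0.002]
ft_force: [4.4, -8.8, 17.2]
gripper_width: 0.389
grip_force: 61.3
```

Request:
{"method": "play_rows", "body": {"targets": [{"tx": 0,"ty": 0,"tz": 0,"ax": 0,"ay": 0,"az": 0,"jaw": 0.1},{"tx": 0,"ty": 0,"tz": 0,"ax": 0,"ay": 0,"az": 0,"jaw": 0.1},{"tx": 0,"ty": 0,"tz": 0,"ax": 0,"ay": 0,"az": 0,"jaw": 0.1},{"tx": 0,"ty": 0,"tz": 0,"ax": 0,"ay": 0,"az": 0,"jaw": 0.1},{"tx": 0,"ty": 0,"tz": 0,"ax": 0,"ay": 0,"az": 0,"jaw": 0.1}]}}

```text
time_s: 16.63
tcp_pos: [506.2, 265.4, 89.2]
orientation: [0.003, 0.335, 0.942, 0.001]
ft_force: [5.2, -8.8, 17.3]
gripper_width: 0.388
grip_force: 61.2
```

Request:
{"method": "play_rows", "body": {"targets": [{"tx": 0,"ty": 0,"tz": 0,"ax": 0,"ay": 0,"az": 0,"jaw": 0.1},{"tx": 0,"ty": 0,"tz": 0,"ax": 0,"ay": 0,"az": 0,"jaw": 0.1},{"tx": 0,"ty": 0,"tz": 0,"ax": 0,"ay": 0,"az": 0,"jaw": 0.1},{"tx": 0,"ty": 0,"tz": 0,"ax": 0,"ay": 0,"az": 0,"jaw": 0.1},{"tx": 0,"ty": 0,"tz": 0,"ax": 0,"ay": 0,"az": 0,"jaw": 0.1}]}}

```text
time_s: 17.05
tcp_pos: [506.2, 265.5, 89.2]
orientation: [0.003, 0.335, 0.942, 0.001]
ft_force: [3.9, -8.9, 18.1]
gripper_width: 0.385
grip_force: 61.2
```

Request:
{"method": "play_rows", "body": {"targets": [{"tx": 0,"ty": 0,"tz": 0,"ax": 0,"ay": 0,"az": 0,"jaw": 0.1},{"tx": 0,"ty": 0,"tz": 0,"ax": 0,"ay": 0,"az": 0,"jaw": 0.1},{"tx": 0,"ty": 0,"tz": 0,"ax": 0,"ay": 0,"az": 0,"jaw": 0.1},{"tx": 0,"ty": 0,"tz": 0,"ax": 0,"ay": 0,"az": 0,"jaw": 0.1},{"tx": 0,"ty": 0,"tz": 0,"ax": 0,"ay": 0,"az": 0,"jaw": 0.1}]}}

```text
time_s: 17.47
tcp_pos: [506.2, 265.5, 89.2]
orientation: [0.003, 0.335, 0.942, 0.001]
ft_force: [4.7, -8.8, 18.1]
gripper_width: 0.391
grip_force: 61.2
```

Run:
```python
from n import *
b=look("t8.png"); w=meas(b); prof(w)
```

```text
t 17.5167 tcp [506.2 265.5  89.1] yaw 140.89 F [ 4.6 -9.7 17.1] M [-2.07 -0.38 -0.03] g 61.23368740081787 q7 0.4274115311635008
screws 192.9 623.4 ball 412.4 offset mm 0.97
-14 [232, 232, 233, 234, 235, 235, 234, 229, 223, 212, 192, 173, 156, 153, 158, 144, 112, 79, 59, 59, 67, 69, 67, 74, 91, 111, 136, 156, 169, 181, 183, 181, 190, 207, 224, 234, 233, 230, 231, 230]
0 [233, 233, 233, 233, 234, 235, 231, 224, 216, 204, 190, 179, 175, 184, 182, 151, 109, 72, 58, 64, 69, 67, 67, 80, 98, 118, 136, 145, 153, 163, 170, 185, 205, 220, 232, 233, 228, 227, 227, 228]
14 [233, 233, 233, 233, 234, 232, 225, 217, 205, 191, 180, 180, 197, 219, 227, 215, 189, 158, 133, 118, 108, 106, 112, 126, 141, 154, 158, 157, 159, 158, 162, 182, 206, 226, 236, 233, 230, 230, 230, 230]
```

```bash
python3 -c "
from station import r
print(r.hand_in())"
```

```text
the job is handed in; nothing more can be done
None
```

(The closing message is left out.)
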